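# Refit the guide rod of a fruit wedger

## Task

The fruit wedger has been washed and one of its two guide rods is still out: take the long square-headed rod from the wooden drying block, thread it from above through the empty upper bushing and on through the lower bushing beneath it. Finish while still holding the rod there, its head level with the head of the twin rod already fitted on the other side and its foot clear of the bench, so that the cook can push the clip on; do not let go. Leave the short round-headed pin in the block, and do not disturb the bowl, bottle and beaker.

Things in the scene. Friction and masses are not known exactly. Their poses are not given: they have to be found in the camera images.
- wedger: fruit wedger, fixed: aluminium blade ring (108 mm across, 45 to 65 mm above the bench) on four legs; above it a grey pusher plate, bridge and black knob (top at 164 mm). 80 mm from its centre, at own +y and -y, two white bushing blocks 40 mm square sit one straight above the other; the pair at +y is empty, that at -y holds the twin rod. Origin on the bench under its centre, z up
- upper_bushing (a point): centre of the empty upper bore's mouth, on top of the upper white block, 120 mm above the bench. Block 20 mm high; bore 15 mm wide, upright, right through, with a 3 mm bevel at the mouth
- lower_bushing (a point): centre of the empty lower bore's mouth, on top of the lower white block, 65 mm above the bench, straight below the upper one; same block and bore. The block ends 45 mm above the bench, with nothing below it
- twin_head (a point): centre of the square head (22 x 22 x 30 mm) of the fitted twin rod, 165 mm above the bench (top of the head at 180 mm); the twin has the loose rod's size and its foot is 25 mm above the bench
- rod_grip (a point): centre of the square head of the loose steel guide rod, which stands in the drying block, the head's centre about 150 mm above the bench. Head 22 x 22 x 30 mm, sides square to the point's x and y; z runs along the rod towards the head. Below it a round shaft 12 mm thick, 125 mm long, with a bevelled foot; about 0.22 kg
- rod_foot (a point): middle of the foot end of the loose guide rod, 140 mm below the centre of its head along the rod
- block: wooden drying block, fixed, 60 x 130 mm and 50 mm high, with two upright 14 mm holes 40 mm deep, 70 mm apart along its own y; the rod stands in one and the short pin in the other, either way round. Origin on the bench under its centre
- short_pin_head (a point): centre of the round head (26 mm across, 16 mm high) of the short pin in the drying block; top of the head 86 mm above the bench. Not needed: leave it
- bowl: steel bowl, 150 mm across, 60 mm high; bystander, origin under its centre
- bottle: clear bottle, 54 mm across, 150 mm high; bystander, origin under its centre
- crock: steel utensil beaker, 90 mm across, 110 mm high; bystander, origin under its centre
There are look-alikes about, which are no part of the job. Leave any pink look-alike of the part that bears rod_grip alone.

How it is judged:
By the outcome, as a careful person would: the job done as asked, in the order asked, and still so for the second after the job is handed in, while the arm keeps its last pose, push and grip.
It also fails if it takes over 51 s, if anything falls off the work surface, if the arm or the gripper's body presses on something with over 40 N, if the wrist force passes 120 N, or if a joint passes its speed limit or range.

## Robot

A 7-joint arm with a two-finger parallel gripper is mounted at the origin on the work surface. World frame = base frame: x ahead of the robot, y to its left, z up, the work surface at z = 0. Lengths are in m, angles in rad, forces in N, time in s.
With the tool pointing down it reaches from about 0.425 to 0.925 m from the base axis. Payload 6.8 kg.
Tool frame: the origin (TCP) lies on the centre line of the jaws, within the pads' length; the fingertips stand 8 mm ahead of it and the grasp point (between the pads) lies 11 mm behind it (bot.tips_ahead is the distance from the TCP to the fingertips, in m); z points along the fingers, y is the line along which they close (so a half turn about z gives the same grasp; the last joint's range is limited). The gripper opens to 85 mm and grips with 20 to 120 N. Pads are 22 mm wide; open, the fingers measure 114 mm over their backs; the gripper's body (76 mm by 85 mm) begins 54 mm behind the grasp point. The pads swing forward as they close: fully open they stand 13 mm farther back than shut.
Start: joints at [-1.229, 0.477, 0.022, 1.555, -0.011, 1.109, -0.083], TCP at [0.293, 0.608, 0.239] pointing down, gripper open.
Joint ranges: [-2.96, 2.96], [-0.34, 2.1], [-1.41, 1.46], [0.24, 2.44], [-1.37, 4.51], [0.17, 1.92], [-2.96, 2.96]. Speed limits (rad/s): [2.39, 2.39, 3.14, 3.14, 3.14, 3.14, 3.14].

## Interface

Orientations are given as a unit quaternion [w, x, y, z].
In Python, from station import bot gives the robot as it stands.
- The arm moves only by the tool send_rows, never from a script. Its argument "deltas" is text: rows parted by semicolons, each of 4 numbers parted by spaces: the shift along the tool's x, y, z in m, then the turn about the tool's z in degrees. In form: x y z spin; .... A call has 1 to 5 rows; each row is the pose to reach, as a shift and turn from the pose commanded when the call began, along the tool's axes at that moment; what a row does not reach only later rows make up. A row lasts 1/10 s, in which the tool goes at most 50 mm and 8.59 degrees, less where a joint would pass 70% of its speed; a pose out of reach is approached as far as the arm can. A call with a gripper value outside its range is refused whole. "claw" is the opening, from 0 (shut) to 1 (fully open), set as the call begins (left out, the last holds). The fingers move at their own pace and stop on an object; "force" is the grip in N (left out, the last holds). Time passes only in rows, so rows that repeat a pose let the fingers close. It gives the time, the measured TCP pose, the force, the opening and the grip force at its end, in the units of the state.
- bot.get_obs(): the state, without advancing time (a new reading comes with each control period).
- bot.read_camera(name): name is "scene" or "side" or "wrist"; returns a dict with "img" (420x560x3 uint8, red, green, blue), "depth" (420x560 float32, m along the optical axis (not along the pixel's ray), 0 where there is no reading), "fx", "fy", "cx", "cy" (pixels), "camera_from_world" (4x4, takes a point from world to camera coordinates). Camera axes: x right, y up, looking along -z (the intrinsics and any distortion apply to the point x, -y, -z); pixel columns grow to the right and rows downward; lengths in m; the calibration is good to about 2 mm. A picture is of the moment at which its call begins.
- bot.hand_in(): hands the job in; it is judged then, once.
Trained networks look in a picture, given as the dict that the camera call returned (one of the last four; its "shot" number tells which), for a name from the list of things; names that differ only in an ending like _2 or _b are one class to them, and where a whole thing is asked for, a point or a joint stands for the part that bears it (a point fixed in the world has none). Each returns a list of dicts, best first, with "confidence" (0 to 1); they miss things now and then, are a little off and sometimes report something else, mostly with a low value. They report only what shows in the picture. A call takes as long as a camera call. They do not tell look-alikes from the thing itself.
- bot.masks_of(picture, query): "mask" (420x560 bool, what is visible of it).
- bot.landmark_of(picture, query): "xyz" ([x, y, z] in m, in world coordinates, good to about 4 mm: a listed point, or the origin of a listed thing).
The state is a dict: "t": time; "q": joint angles; "joint_vel": joint speeds; "joint_torque": joint torques, N m; "eef_pos": TCP position; "tool_rot": TCP orientation; "contact_force": force on the tool from outside, world axes, zero at the start; "torque": the same for the moment, N m; "gripper_width": opening from 0.0 (shut) to 1.0 (fully open); "grasp_force": force on a finger pad.
Only numpy, scipy, OpenCV 4.12 (cv2) and the standard library are available. Lean on these libraries where they do the work, as an engineer would, in place of code of your own. Each camera call takes 0.05 s, during which the arm holds its last target. There are 200 camera calls.

## Working session

There is one attempt and no reset: what is moved stays moved. The work goes in short steps, Python scripts to look and compute and a tool call to move; the robot and the scene stay as the last step left them, time stands still between calls to the robot, and variables do not carry over. Pictures are saved under pics/ and viewed, at most 10 in all, crops included, and the job is handed in when it is done.

Besides the shell and the picture viewer there is one more tool, called after "Call:" by a JSON object that holds its "op" and its "data", one argument or row to a line. send_rows: Moves the arm, as the interface text tells. Its arguments: {"type":"object","properties":{"deltas":{"type":"string"},"claw":{"type":"number"},"force":{"type":"number"}},"required":["deltas"]}

```bash
mkdir -p pics; ls
cat > h.py <<'E'
import numpy as np,cv2
from station import bot
def look(cams,qs,save=None):
    for c in cams:
        p=bot.read_camera(c)
        if save: cv2.imwrite(f'pics/{save}_{c}.png',p['img'][:,:,::-1])
        for q in qs:
            for r in bot.landmark_of(p,q)[:3]: 
                print(c,q,np.round(r['xyz'],4),round(r['confidence'],2),np.round(px(p,r['xyz'])))
    return p
def px(p,w):
    c=p['camera_from_world']@np.r_[w,1]
    return np.array([p['cx']+p['fx']*c[0]/-c[2],p['cy']+p['fy']*-c[1]/-c[2]])
def cloud(p):
    v,u=np.mgrid[:420,:560];d=p['depth']
    c=np.stack([(u-p['cx'])/p['fx']*d,-(v-p['cy'])/p['fy']*d,-d,np.ones_like(d)],-1)
    return (c@np.linalg.inv(p['camera_from_world']).T)[...,:3]
E
python3 - <<'E'
from h import *
o=bot.get_obs();print(o)
look(['scene','side'],['rod_grip','rod_foot','upper_bushing','lower_bushing','twin_head','short_pin_head','block','wedger','bowl','bottle','crock'],'a')
im=np.vstack([cv2.imread('pics/a_scene.png'),cv2.imread('pics/a_side.png')])
E
```

```text
pics
{'t': 0.0, 'q': array([-1.22911316,  0.4778102 ,  0.02236948,  1.55644173, -0.01149992,
        1.10929237, -0.08309502]), 'joint_vel': array([ 0.00077721, -0.00169471,  0.00017491,  0.00194337, -0.00022987,
       -0.00046968, -0.00158407]), 'joint_torque': array([ 3.90906862e-04, -5.96460021e+01,  1.60711806e+00, -2.81187093e+01,
        1.23823987e-02,  9.39129386e-03, -5.67957159e-06]), 'eef_pos': array([0.29325048, 0.607338  , 0.23832361]), 'tool_rot': array([-1.29726291e-04,  2.23000442e-01,  9.74817917e-01, -9.02246673e-04]), 'contact_force': array([-0.18389293,  0.2500391 ,  0.48258187]), 'torque': array([-0.01255826, -0.0344113 ,  0.00449197]), 'grasp_force': 0.0, 'gripper_width': 0.999507565713856}
scene rod_grip [0.5971 0.0685 0.1411] 0.77 [297. 186.]
scene rod_grip [0.5046 0.0986 0.1542] 0.71 [279. 164.]
scene rod_grip [0.4689 0.1637 0.0809] 0.52 [285. 171.]
scene rod_foot [ 0.5929  0.0679 -0.0035] 0.77 [295. 226.]
scene rod_foot [0.5012 0.1    0.0099] 0.63 [278. 204.]
scene rod_foot [ 0.5475 -0.1735 -0.0022] 0.46 [222. 263.]
scene upper_bushing [ 0.5221 -0.0973  0.1
[... 830 characters left out ...]
[334. 248.]
side upper_bushing [ 0.5227 -0.0971  0.1219] 0.81 [239. 250.]
side upper_bushing [ 0.5233 -0.0982  0.0638] 0.32 [241. 271.]
side lower_bushing [ 0.5212 -0.0973  0.0626] 0.62 [240. 272.]
side twin_head [ 0.5757 -0.2507  0.1639] 0.92 [298. 278.]
side short_pin_head [0.4679 0.1589 0.0801] 0.65 [186. 206.]
side block [ 0.4896  0.1332 -0.0017] 0.88 [201. 236.]
side wedger [ 0.5531 -0.1717  0.0006] 0.81 [268. 313.]
side bowl [ 7.813e-01 -4.940e-02  7.000e-04] 0.91 [335. 248.]
side bowl [ 0.6781 -0.3752 -0.0028] 0.5 [378. 376.]
side bottle [ 0.6763 -0.3755 -0.0012] 0.61 [377. 376.]
side crock [ 0.6765  0.3823 -0.0016] 0.59 [239. 177.]
side crock [ 0.524  -0.096   0.0641] 0.5 [241. 270.]
```

Run:
```python
import cv2,numpy as np
a=cv2.imread('pics/a_scene.png')[120:320,150:430];b=cv2.imread('pics/a_side.png')[140:400,130:410]
a=cv2.resize(a,(400,286),interpolation=cv2.INTER_CUBIC);
A=cv2.resize(cv2.imread('pics/a_scene.png')[140:300,190:350],(400,400),interpolation=cv2.INTER_CUBIC)
B=cv2.resize(cv2.imread('pics/a_side.png')[150:310,160:320],(400,400),interpolation=cv2.INTER_CUBIC)
cv2.imwrite('pics/c1.png',np.hstack([A,B]))
```

```text
(no output)
```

View pics/c1.png

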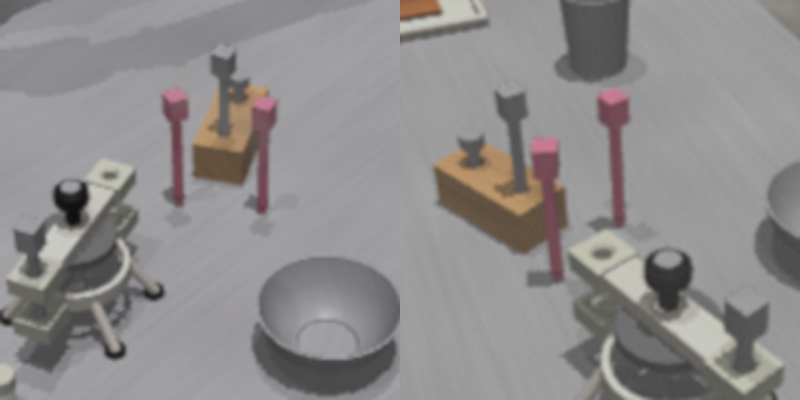

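View pics/a_side.png

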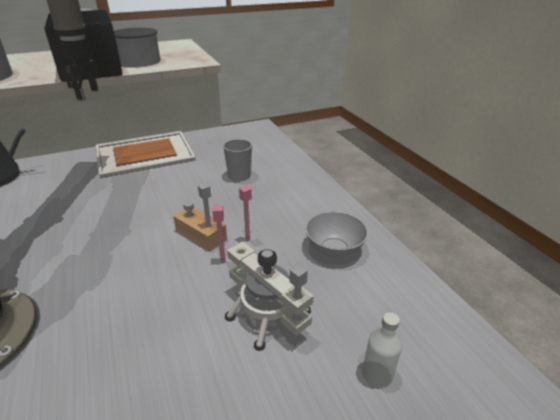

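Candidates for rod_grip: the steel rod in the wooden block (scene 279,164; side 205,190), and pink ones at scene (260,183) and (297,186). The grey steel one with the square head, standing in the block, fits the description. The enlarged crop confirms it, and the pinks stay put.

Call:
{"op": "send_rows", "data": {
  "deltas": "-0.03 -0.027 -0.02 0; -0.06 -0.054 -0.04 0; -0.09 -0.081 -0.06 0; -0.12 -0.108 -0.07 0; -0.15 -0.135 -0.08 0",
  "claw": 0.6
}}

```text
t: 1.7
eef_pos: [0.3705, 0.4197, 0.3203]
tool_rot: [0.0, 0.223, 0.975, 0.001]
contact_force: [0.8, -0.6, 0.6]
gripper_width: 0.599
grasp_force: 0.0
```

Call:
{"op": "send_rows", "data": {
  "deltas": "-0.03 -0.027 0 0; -0.06 -0.054 0 0; -0.09 -0.081 0 0; -0.12 -0.108 0 0; -0.15 -0.135 0 0"
}}

```text
t: 2.2
eef_pos: [0.4466, 0.2327, 0.3196]
tool_rot: [0.0, 0.223, 0.975, 0.0]
contact_force: [1.0, -0.2, 0.4]
gripper_width: 0.6
grasp_force: 0.0
```

Call:
{"op": "send_rows", "data": {
  "deltas": "-0.03 -0.027 0 0; -0.05 -0.045 0 0; -0.06 -0.055 0 0; -0.06 -0.055 0 0"
}}

```text
t: 2.6
eef_pos: [0.4768, 0.1571, 0.3195]
tool_rot: [0.0, 0.225, 0.974, 0.0]
contact_force: [-0.7, -0.2, 0.2]
gripper_width: 0.598
grasp_force: 0.0
```

Run:
```python
from h import *
o=bot.get_obs();print(o['t'],o['eef_pos'],o['tool_rot'],o['gripper_width'])
p=look(['wrist'],['rod_grip','short_pin_head','block','upper_bushing','twin_head'],'b')
C=cloud(p);m=(C[...,2]>.157)&(C[...,2]<.19)&(np.hypot(C[...,0]-.505,C[...,1]-.099)<.03)
P=C[m];print(len(P),P.mean(0) if len(P) else'')
if len(P)>20: print(cv2.minAreaRect(P[:,:2].astype(np.float32)))
```

```text
2.6 [0.47683266 0.15711108 0.31946121] [1.63441205e-04 2.24632677e-01 9.74443499e-01 1.56512660e-05] 0.5975453633807001
wrist rod_grip [0.4387 0.1126 0.0141] 0.86 [231. 146.]
wrist rod_grip [0.4956 0.1068 0.1532] 0.83 [236. 232.]
wrist rod_grip [0.4618 0.003  0.0103] 0.71 [162. 201.]
wrist short_pin_head [0.4686 0.1633 0.0764] 0.7 [281. 159.]
wrist block [ 0.4886  0.1299 -0.0049] 0.88 [263. 173.]
wrist upper_bushing [ 0.523  -0.098   0.1221] 0.97 [ 78. 323.]
711 [0.49754874 0.10627937 0.16409309]
((0.4985498785972595, 0.10551775991916656), (0.022115809842944145, 0.022322718054056168), 76.37318420410156)
```

View pics/b_wrist.png

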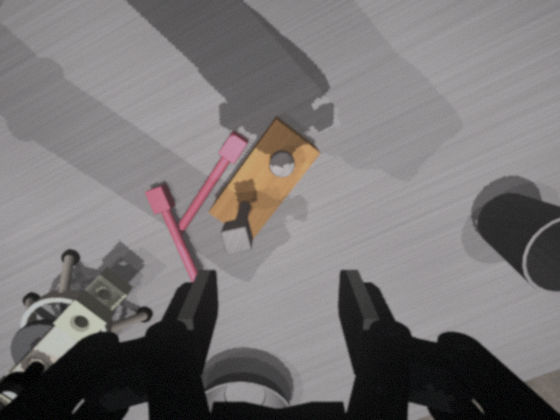

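The wrist view shows the steel head at (236,238), the block at (265,180) and the pin at (281,160). Both pink rods now seem to lie flat, heads at (235,148) and (158,198). Checking that from the scene camera before going on.

Run:
```python
from h import *
p=look(['scene','side'],['rod_grip','rod_foot','upper_bushing','twin_head'],'c')
A=cv2.resize(cv2.imread('pics/c_scene.png')[110:310,190:390],(400,400),interpolation=cv2.INTER_CUBIC)
B=cv2.resize(cv2.imread('pics/c_side.png')[150:350,130:330],(400,400),interpolation=cv2.INTER_CUBIC)
cv2.imwrite('pics/c2.png',np.hstack([A,B]))
w=bot.read_camera('wrist');C=cloud(w)
q=C[(C[...,2]>.06)&(C[...,2]<.162)&(np.hypot(C[...,0]-.50,C[...,1]-.106)<.03)]
for a in np.arange(.06,.165,.02):
    s=q[(q[:,2]>=a)&(q[:,2]<a+.02)]
    if len(s): print(a,len(s),s.mean(0))
P=C[(C[...,2]>.157)&(C[...,2]<.19)&(np.hypot(C[...,0]-.5,C[...,1]-.106)<.03)]
b=cv2.boxPoints(cv2.minAreaRect(P[:,:2].astype(np.float32)));print(b)
from numpy.linalg import lstsq
print(lstsq(np.c_[P[:,:2],np.ones(len(P))],P[:,2],rcond=None)[0])
# bushing bore + blocks from wrist depth: top plane of upper block
U=C[(abs(C[...,2]-.12)<.006)&(np.hypot(C[...,0]-.523,C[...,1]+.098)<.035)]
print(len(U),U.mean(0),cv2.minAreaRect(U[:,:2].astype(np.float32)))
```

```text
scene rod_grip [0.4583 0.0051 0.014 ] 0.78 [245. 212.]
scene rod_grip [0.4466 0.1109 0.0119] 0.66 [268. 194.]
scene rod_grip [0.4947 0.1063 0.1532] 0.6 [278. 162.]
scene rod_foot [ 0.5972 -0.0107  0.0214] 0.76 [277. 234.]
scene rod_foot [0.5011 0.0974 0.0075] 0.54 [278. 205.]
scene rod_foot [ 0.5097 -0.0061  0.0084] 0.52 [256. 223.]
scene upper_bushing [ 0.525  -0.0973  0.1215] 0.64 [234. 209.]
scene twin_head [ 0.5743 -0.252   0.1643] 0.58 [200. 235.]
scene twin_head [ 0.7786 -0.0487 -0.0011] 0.5 [320. 279.]
side rod_grip [0.5007 0.109  0.1457] 0.87 [201. 191.]
side rod_grip [0.4577 0.0055 0.0176] 0.58 [200. 265.]
side rod_grip [0.4425 0.113  0.0128] 0.52 [184. 240.]
side rod_foot [ 0.5956 -0.0081  0.0289] 0.81 [259. 249.]
side rod_foot [ 0.5073 -0.0059  0.0034] 0.66 [223. 267.]
side upper_bushing [ 0.5254 -0.0974  0.1219] 0.83 [241. 249.]
side twin_head [ 0.5262 -0.0974  0.063 ] 0.64 [243. 271.]
side twin_head [ 0.5781 -0.2519  0.1643] 0.57 [299. 277.]
0.06 52 [0.49880377 0.10431941 0.07018897]
0.08 61 [0.49801699 0.10507778 0.09015336]
0.1 37 [0.49607335 0.10492903 0.10731069]
0.12000000000000001 41 [0.49212003 0.10939257 0.13777326]
0.14 222 [0.4925009  0.1102179  0.15012922]
0.16000000000000003 28 [0.49175983 0.10918602 0.16108069]
[[0.48480004 0.09766316]
 [0.506116   0.09207192]
 [0.51174814 0.11354378]
 [0.4904322  0.11913502]]
[ 0.10012932 -0.0820537   0.12301069]
1473 [ 0.52289215 -0.10134329  0.11938834] ((0.5253090262413025, -0.1047409325838089), (0.03971041366457939, 0.05520886927843094), 18.036632537841797)
```

View pics/c2.png

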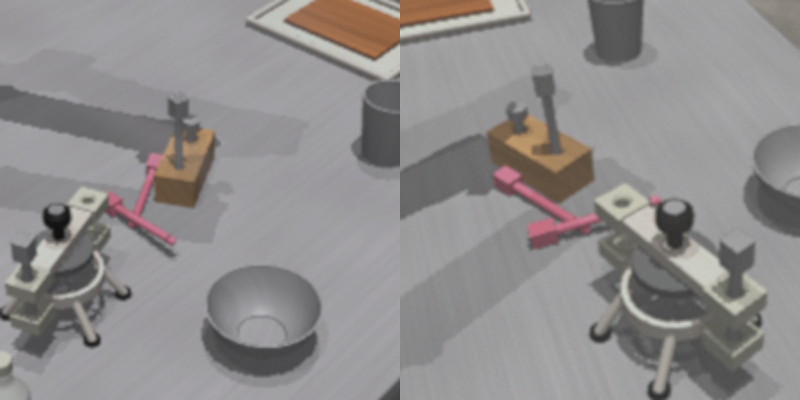

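The pink rods have toppled on their own; the gripper was about 150 mm above them. They lie clear of my path, so I'll leave them. The steel rod leans slightly, with head faces at about 75.5°. Centring above its hole.

Call:
{"op": "send_rows", "data": {
  "deltas": "-0.02 -0.02 0.02 -6; -0.046 -0.041 0.05 -11.5; -0.046 -0.041 0.09 -11.5; -0.046 -0.041 0.1 -11.5; -0.046 -0.041 0.1 -11.5"
}}

```text
t: 3.95
eef_pos: [0.4989, 0.102, 0.2182]
tool_rot: [-0.002, 0.124, 0.992, -0.001]
contact_force: [0.4, -0.4, 0.3]
gripper_width: 0.6
grasp_force: 0.0
```

Run:
```python
from h import *
o=bot.get_obs();print(o['eef_pos'],o['tool_rot'])
w=look(['wrist'],['rod_grip','rod_foot'],'d');C=cloud(w)
P=C[(C[...,2]>.157)&(C[...,2]<.19)&(np.hypot(C[...,0]-.5,C[...,1]-.106)<.035)]
if len(P): b=cv2.boxPoints(cv2.minAreaRect(P[:,:2].astype(np.float32)));print(len(P),b,b.mean(0),P.mean(0))
```

```text
[0.49885348 0.10201608 0.21820068] [-1.60696862e-03  1.24086886e-01  9.92269770e-01 -7.51940013e-04]
wrist rod_grip [0.4582 0.0052 0.0159] 0.79 [166. 163.]
wrist rod_grip [0.44   0.1151 0.0108] 0.69 [278. 112.]
wrist rod_grip [0.4975 0.106  0.153 ] 0.61 [286. 231.]
wrist rod_foot [ 5.127e-01 -5.500e-03  5.000e-04] 0.72 [179. 215.]
wrist rod_foot [0.4689 0.1654 0.0764] 0.17 [353. 139.]
1618 [[0.48539346 0.09722906]
 [0.50690144 0.09249819]
 [0.5116172  0.11393734]
 [0.4901092  0.11866821]] [0.49850532 0.1055832 ] [0.49745848 0.10575646 0.1642259 ]
```

View pics/d_wrist.png

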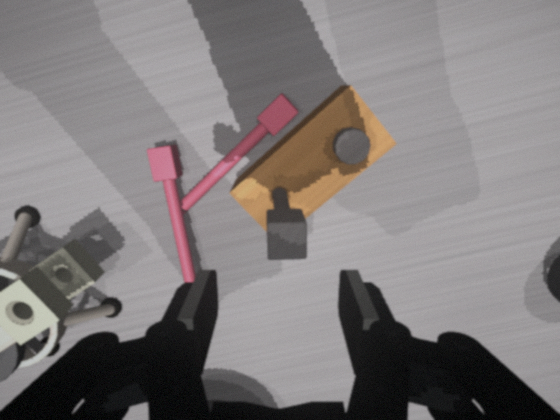

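The head at (287,238) sits between the jaws, square to them. Descending and gripping.

Call:
{"op": "send_rows", "data": {
  "deltas": "0.001 0.001 0.03 -1.5; 0.001 0.001 0.06 -1.5; 0.001 0.001 0.079 -1.5; 0.001 0.001 0.079 -1.5; 0.001 0.001 0.079 -1.5"
}}

```text
t: 4.6
eef_pos: [0.5002, 0.1037, 0.1417]
tool_rot: [0.001, 0.111, 0.994, 0.001]
contact_force: [0.1, 0.3, 1.1]
gripper_width: 0.601
grasp_force: 0.0
```

Call:
{"op": "send_rows", "data": {
  "deltas": "0 0 0 0; 0 0 0 0; 0 0 0 0; 0 0 0 0; 0 0 0 0",
  "claw": 0,
  "force": 70
}}

```text
t: 5.1
eef_pos: [0.5003, 0.1027, 0.1419]
tool_rot: [0.001, 0.111, 0.994, 0.0]
contact_force: [-0.6, -1.5, 6.1]
gripper_width: 0.245
grasp_force: 68.1
```

Call:
{"op": "send_rows", "data": {
  "deltas": "0 0 0 0; 0 0 -0.005 0; 0 0 -0.01 0; 0 0 -0.015 0; 0 0 -0.015 0"
}}

```text
t: 5.6
eef_pos: [0.4995, 0.1032, 0.1561]
tool_rot: [0.0, 0.111, 0.994, 0.0]
contact_force: [0.4, -0.5, -1.7]
gripper_width: 0.25
grasp_force: 68.6
```

Call:
{"op": "send_rows", "data": {
  "deltas": "0 0 -0.03 0; 0 0 -0.06 0; 0 0 -0.1 0; 0 0 -0.145 0; 0 0 -0.145 0"
}}

```text
t: 6.1
eef_pos: [0.5021, 0.1036, 0.3061]
tool_rot: [0.004, 0.111, 0.994, 0.003]
contact_force: [-0.1, -0.5, -0.9]
gripper_width: 0.248
grasp_force: 70.1
```

Run:
```python
from h import *
o=bot.get_obs();print(o['eef_pos'],o['tool_rot'],o['contact_force'],o['gripper_width'])
w=look(['side','scene'],['rod_grip','rod_foot','upper_bushing'],'e')
A=cv2.resize(cv2.imread('pics/e_scene.png')[90:290,190:390],(400,400),interpolation=cv2.INTER_CUBIC)
B=cv2.resize(cv2.imread('pics/e_side.png')[100:300,130:330],(400,400),interpolation=cv2.INTER_CUBIC)
cv2.imwrite('pics/e2.png',np.hstack([A,B]))
for c in ['side','scene']:
  p=bot.read_camera(c);C=cloud(p)
  q=C[(C[...,2]>.14)&(C[...,2]<.29)&(np.hypot(C[...,0]-.50,C[...,1]-.103)<.03)]
  cam=np.linalg.inv(p['camera_from_world'])[:3,3];print(c,'cam',cam)
  for a in np.arange(.14,.29,.02):
    s=q[(q[:,2]>=a)&(q[:,2]<a+.02)]
    if len(s): print(round(a,2),len(s),np.median(s,0))
```

```text
[0.50208328 0.10360965 0.30614101] [0.00438603 0.11136139 0.99376706 0.00253492] [-0.11315422 -0.54104876 -0.878522  ] 0.24839396202729824
side rod_grip [0.4583 0.0065 0.0178] 0.82 [200. 264.]
side rod_grip [0.4452 0.1168 0.0154] 0.59 [184. 238.]
side rod_grip [0.5007 0.1035 0.3098] 0.5 [194. 126.]
side rod_foot [ 0.5061 -0.0095  0.0016] 0.78 [223. 268.]
side rod_foot [ 0.5966 -0.0093  0.0286] 0.76 [259. 249.]
side rod_foot [0.5066 0.1011 0.1727] 0.6 [203. 182.]
side upper_bushing [ 0.5269 -0.0983  0.12  ] 0.61 [242. 250.]
scene rod_grip [0.4608 0.0027 0.0145] 0.79 [246. 212.]
scene rod_grip [0.496  0.1024 0.3072] 0.75 [277. 114.]
scene rod_grip [0.4399 0.1113 0.0148] 0.68 [266. 192.]
scene rod_foot [0.4988 0.0992 0.1655] 0.8 [277. 160.]
scene rod_foot [ 0.5069 -0.0079  0.0084] 0.43 [254. 223.]
scene upper_bushing [ 0.5246 -0.1011  0.1211] 0.8 [233. 210.]
side cam [ 0.35340198 -0.67704827  0.63866166]
0.16 24 [0.50420026 0.0959453  0.17458092]
0.18 40 [0.50286639 0.09663772 0.19022856]
0.2 43 [0.50218081 0.09589188 0.20906453]
0.22 46 [0.50180537 0.09673953 0.22916123]
0.24 45 [0.50029871 0.09765181 0.24954332]
0.26 51 [0.49945285 0.09757439 0.27053453]
0.28 12 [0.49988208 0.09726512 0.28257116]
scene cam [ 1.35428473 -0.82986735  1.01677217]
0.16 14 [0.50613142 0.09810761 0.17531126]
0.18 29 [0.5059468  0.09755101 0.18934537]
0.2 27 [0.50513653 0.09886806 0.20907606]
0.22 26 [0.50494764 0.09868918 0.23144122]
0.24 29 [0.50357473 0.09879268 0.25150808]
0.26 32 [0.50258005 0.09983453 0.2688556 ]
0.28 17 [0.50211642 0.09918732 0.28381172]
```

View pics/e2.png

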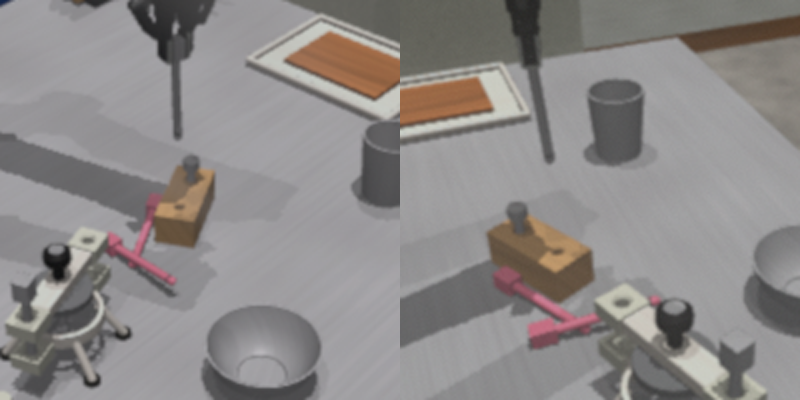

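The rod is held and tilted about 2.4° in the pads (foot toward +x). The foot is about 170 mm up. Carrying it over the bushing at (0.524, -0.098).

Call:
{"op": "send_rows", "data": {
  "deltas": "-0.013 -0.038 0 0; -0.026 -0.076 0 0; -0.038 -0.114 0 0; -0.05 -0.152 0 0; -0.0575 -0.172 0 0"
}}

```text
t: 7.1
eef_pos: [0.5168, -0.0815, 0.3003]
tool_rot: [0.0, 0.113, 0.994, -0.001]
contact_force: [0.2, -0.1, -1.4]
gripper_width: 0.245
grasp_force: 69.6
```

Call:
{"op": "send_rows", "data": {
  "deltas": "-0.004 -0.012 0 0; -0.006 -0.018 0 0; -0.006 -0.018 0 0; -0.006 -0.018 0 0; -0.006 -0.018 0 0"
}}

```text
t: 7.6
eef_pos: [0.5193, -0.0949, 0.3002]
tool_rot: [-0.0, 0.11, 0.994, 0.0]
contact_force: [-0.0, -0.6, -1.8]
gripper_width: 0.244
grasp_force: 69.7
```

```bash
cat >> h.py <<'E'
def state():
    o=bot.get_obs();print('t',round(o['t'],2),np.round(o['eef_pos'],4),np.round(o['tool_rot'],4),'F',np.round(o['contact_force'],1),'w',round(o['gripper_width'],3))
    return o
def shaft(lo,hi,step=.02):
    "centre line of the rod near the TCP, from both fixed cameras"
    t=bot.get_obs()['eef_pos']
    for c in ['side','scene']:
        p=bot.read_camera(c);C=cloud(p);cam=np.linalg.inv(p['camera_from_world'])[:3,3]
        q=C[(C[...,2]>lo)&(C[...,2]<hi)&(np.hypot(C[...,0]-t[0],C[...,1]-t[1])<.025)]
        d=(t-cam)[:2];d/=np.hypot(*d)
        for a in np.arange(lo,hi,step):
            s=q[(q[:,2]>=a)&(q[:,2]<a+step)]
            if len(s)>8:
                m=np.median(s,0);print(c,len(s),np.round(m[:2]+d*.0052,4),round(m[2],3),'min z',round(s[:,2].min(),4))
        for qn in ['upper_bushing','lower_bushing','rod_foot','rod_grip','twin_head']:
            for r in bot.landmark_of(p,qn)[:3]:
                if np.hypot(*(r['xyz'][:2]-t[:2]))<.03 or qn=='twin_head': print(c,qn,np.round(r['xyz'],4),round(r['confidence'],2))
E
python3 - <<'E'
from h import *
state();shaft(.14,.29);state()
p=bot.read_camera('side');cv2.imwrite('pics/f.png',cv2.resize(p['img'][130:310,170:350,::-1],(600,600),interpolation=cv2.INTER_CUBIC))
E
```

```text
t 7.6 [ 0.5193 -0.0949  0.3002] [-1.000e-04  1.101e-01  9.939e-01  2.000e-04] F [-0.  -0.6 -1.8] w 0.244
side 24 [ 0.5254 -0.0967] 0.177 min z 0.1712
side 52 [ 0.525  -0.0961] 0.19 min z 0.1805
side 59 [ 0.5242 -0.096 ] 0.21 min z 0.2
side 59 [ 0.5226 -0.0956] 0.231 min z 0.2211
side 60 [ 0.5221 -0.0953] 0.25 min z 0.2408
side 67 [ 0.521  -0.0952] 0.27 min z 0.2601
side 13 [ 0.5199 -0.0955] 0.282 min z 0.2806
side upper_bushing [ 0.522  -0.0955  0.1223] 0.68
side lower_bushing [ 0.5256 -0.0998  0.0624] 0.7
side lower_bushing [ 0.523  -0.0973  0.1688] 0.62
side rod_foot [ 0.5253 -0.0972  0.1691] 0.82
side rod_grip [ 0.5188 -0.0967  0.3068] 0.87
side twin_head [ 0.5763 -0.25    0.166 ] 0.98
side twin_head [ 0.7821 -0.0504 -0.0008] 0.71
scene 10 [ 0.5237 -0.0977] 0.176 min z 0.1699
scene 33 [ 0.5225 -0.0965] 0.189 min z 0.1804
scene 32 [ 0.5224 -0.0968] 0.211 min z 0.2007
scene 32 [ 0.5218 -0.0964] 0.23 min z 0.2202
scene 36 [ 0.5202 -0.0962] 0.251 min z 0.2402
scene 35 [ 0.5191 -0.0949] 0.27 min z 0.2606
scene 15 [ 0.5186 -0.094 ] 0.287 min z 0.28
scene upper_bushing [ 0.5274 -0.0973  0.1205] 0.6
scene lower_bushing [ 0.5273 -0.1017  0.0648] 0.55
scene rod_foot [ 0.5211 -0.0991  0.1677] 0.5
scene rod_grip [ 0.516  -0.0977  0.3116] 0.75
scene twin_head [ 0.5746 -0.2513  0.1641] 0.95
t 8.2 [ 0.5192 -0.0964  0.3003] [0.     0.1113 0.9938 0.    ] F [ 0.1  0.  -1.7] w 0.25
```

View pics/f.png

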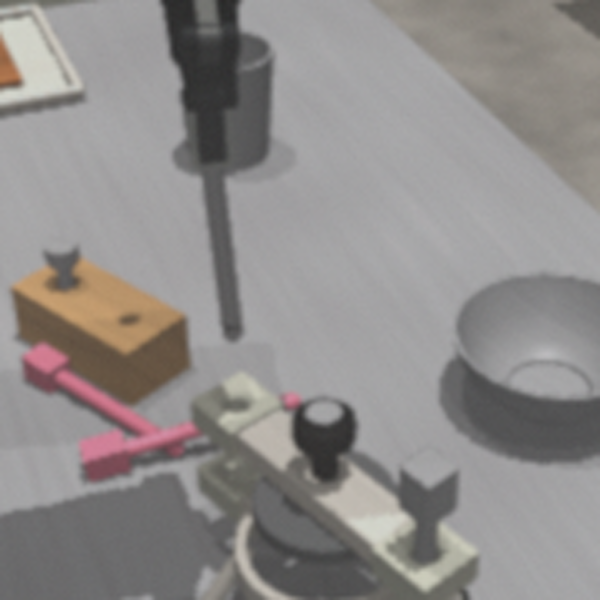

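The foot at (232,333) is above the bore mouth at (237,403), and its estimated position agrees with the bore. Lowering carefully to just inside the bevel.

Call:
{"op": "send_rows", "data": {
  "deltas": "0 0 0.02 0; 0 0 0.04 0; 0 0 0.048 0; 0 0 0.052 0; 0 0 0.055 0"
}}

```text
t: 8.75
eef_pos: [0.5195, -0.0965, 0.2456]
tool_rot: [0.0, 0.111, 0.994, 0.0]
contact_force: [-0.1, -0.9, -1.3]
gripper_width: 0.246
grasp_force: 69.9
```

Call:
{"op": "send_rows", "data": {
  "deltas": "0 0 0.003 0; 0 0 0.006 0; 0 0 0.009 0; 0 0 0.009 0; 0 0 0.009 0"
}}

```text
t: 9.25
eef_pos: [0.5192, -0.0964, 0.2364]
tool_rot: [0.0, 0.111, 0.994, 0.0]
contact_force: [-1.1, -0.5, -2.2]
gripper_width: 0.246
grasp_force: 69.9
```

Run:
```python
from h import *
state();shaft(.12,.23)
p=bot.read_camera('side');cv2.imwrite('pics/g.png',cv2.resize(p['img'][190:290,190:320,::-1],(780,600),interpolation=cv2.INTER_CUBIC))
```

```text
t 9.25 [ 0.5192 -0.0964  0.2364] [0.     0.1112 0.9938 0.    ] F [-1.1 -0.5 -2.2] w 0.246
side 107 [ 0.5228 -0.098 ] 0.121 min z 0.12
side 49 [ 0.5241 -0.0974] 0.151 min z 0.1409
side 50 [ 0.5223 -0.0973] 0.171 min z 0.1605
side 59 [ 0.5217 -0.0973] 0.191 min z 0.18
side 51 [ 0.521  -0.0966] 0.21 min z 0.2015
side 9 [ 0.514  -0.1067] 0.229 min z 0.2273
side upper_bushing [ 0.5239 -0.0982  0.1209] 0.66
side lower_bushing [ 0.5212 -0.0973  0.064 ] 0.89
side rod_grip [ 0.5244 -0.0978  0.0661] 0.52
side twin_head [ 0.5769 -0.2498  0.1638] 0.76
side twin_head [ 0.4906  0.1335 -0.001 ] 0.36
scene 73 [ 0.5219 -0.0976] 0.122 min z 0.12
scene 29 [ 0.5219 -0.0964] 0.15 min z 0.1407
scene 32 [ 0.5207 -0.0964] 0.171 min z 0.1612
scene 28 [ 0.5202 -0.0963] 0.191 min z 0.1801
scene 32 [ 0.5192 -0.0957] 0.209 min z 0.2006
scene 12 [ 0.5181 -0.094 ] 0.222 min z 0.2207
scene upper_bushing [ 0.5279 -0.0977  0.1225] 0.66
scene lower_bushing [ 0.5248 -0.1003  0.0642] 0.73
scene lower_bushing [ 0.5168 -0.0962  0.2464] 0.7
scene rod_foot [ 0.5239 -0.1021  0.1016] 0.49
scene rod_grip [ 0.5142 -0.0965  0.2444] 0.51
scene twin_head [ 0.5768 -0.2501  0.164 ] 0.73
```

View pics/g.png

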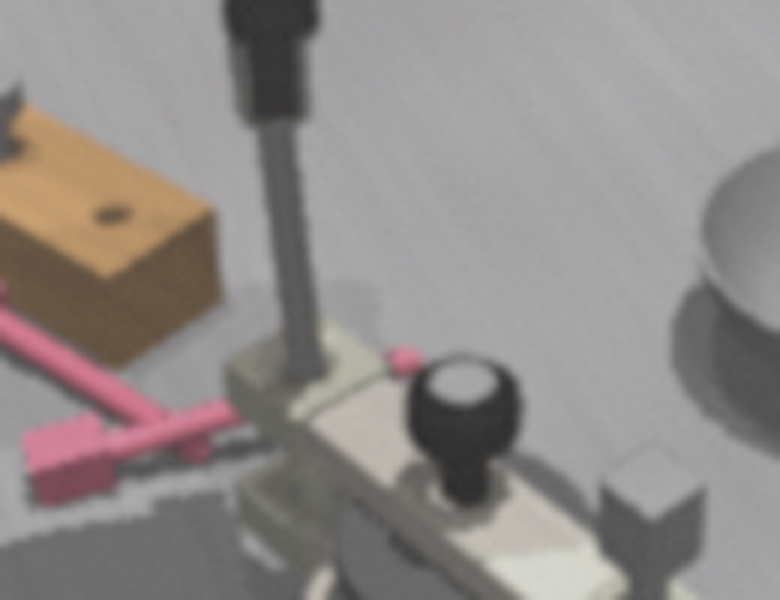

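The foot is in the upper bore with nearly no force. Softening the grip and straightening the rod by shifting the hand toward +x while going a little deeper.

Call:
{"op": "send_rows", "data": {
  "deltas": "0 0 0.003 0; -0.001 0 0.006 0; -0.002 0 0.009 0; -0.003 0 0.012 0; -0.004 0 0.014 0",
  "force": 35
}}

```text
t: 10.4
eef_pos: [0.5221, -0.0968, 0.2216]
tool_rot: [-0.001, 0.111, 0.994, 0.0]
contact_force: [-4.1, 2.2, 1.7]
gripper_width: 0.242
grasp_force: 70.2
```

Run:
```python
from h import *
state();shaft(.125,.21)
```

```text
t 10.4 [ 0.5221 -0.0968  0.2216] [-1.400e-03  1.112e-01  9.938e-01  2.000e-04] F [-4.1  2.2  1.7] w 0.242
side 44 [ 0.5258 -0.0979] 0.134 min z 0.1253
side 52 [ 0.525  -0.0975] 0.155 min z 0.1452
side 51 [ 0.5242 -0.0973] 0.174 min z 0.1657
side 54 [ 0.5234 -0.0972] 0.194 min z 0.1853
side upper_bushing [ 0.5278 -0.0971  0.1193] 0.58
side lower_bushing [ 0.5257 -0.0987  0.0653] 0.93
side rod_foot [ 0.5223 -0.0961  0.2238] 0.7
side rod_foot [ 0.5244 -0.097   0.0887] 0.62
side rod_grip [ 0.5206 -0.0945  0.2243] 0.47
side twin_head [ 0.577  -0.2499  0.1652] 0.77
scene 28 [ 0.5243 -0.0968] 0.135 min z 0.1254
scene 29 [ 0.5232 -0.0969] 0.156 min z 0.1456
scene 31 [ 0.5223 -0.0972] 0.175 min z 0.1651
scene 31 [ 0.5225 -0.0963] 0.195 min z 0.1856
scene upper_bushing [ 0.5259 -0.0987  0.1228] 0.77
scene lower_bushing [ 0.5245 -0.1017  0.0647] 0.56
scene lower_bushing [ 0.5262 -0.1011  0.0883] 0.54
scene rod_foot [ 0.5242 -0.0979  0.089 ] 0.68
scene rod_grip [ 0.5187 -0.0989  0.2332] 0.74
scene twin_head [ 0.5767 -0.2519  0.1659] 0.6
```

Call:
{"op": "send_rows", "data": {
  "deltas": "0 0 0.002 0; -0.001 0 0.004 0; -0.002 0 0.006 0; -0.003 0 0.008 0; -0.004 0 0.01 0",
  "claw": 0,
  "force": 35
}}

```text
t: 11.5
eef_pos: [0.5268, -0.0984, 0.213]
tool_rot: [-0.0, 0.111, 0.994, 0.0]
contact_force: [-7.8, 2.4, 3.4]
gripper_width: 0.245
grasp_force: 70.6
```

Run:
```python
from h import *
state();shaft(.125,.195)
```

```text
t 11.5 [ 0.5268 -0.0984  0.213 ] [-2.000e-04  1.113e-01  9.938e-01  1.000e-04] F [-7.8  2.4  3.4] w 0.245
side 46 [ 0.5268 -0.0982] 0.135 min z 0.1252
side 50 [ 0.5267 -0.098 ] 0.154 min z 0.1451
side 55 [ 0.526 -0.098] 0.176 min z 0.1654
side 24 [ 0.5265 -0.0979] 0.19 min z 0.185
side upper_bushing [ 0.5233 -0.0981  0.1231] 0.96
side lower_bushing [ 0.5268 -0.0972  0.0625] 0.67
side rod_grip [ 0.5238 -0.0991  0.2175] 0.48
side twin_head [ 0.5757 -0.2487  0.1657] 0.57
scene 31 [ 0.5255 -0.0972] 0.136 min z 0.1252
scene 28 [ 0.5245 -0.0963] 0.157 min z 0.1451
scene 28 [ 0.5255 -0.0966] 0.175 min z 0.1659
scene 17 [ 0.5241 -0.0974] 0.191 min z 0.1852
scene upper_bushing [ 0.5242 -0.097   0.1224] 0.75
scene lower_bushing [ 0.5262 -0.0995  0.064 ] 0.65
scene rod_foot [ 0.5241 -0.1001  0.0788] 0.76
scene rod_grip [ 0.5248 -0.0973  0.2199] 0.57
scene twin_head [ 0.5749 -0.2483  0.167 ] 0.93
```

The rod is upright now. Going on to the lower mouth, easing the side load by 1 mm.

Call:
{"op": "send_rows", "data": {
  "deltas": "0.001 0 0.005 0; 0.001 0 0.01 0; 0.001 0 0.015 0; 0.001 0 0.02 0; 0.001 0 0.022 0"
}}

```text
t: 12.6
eef_pos: [0.5263, -0.0982, 0.1907]
tool_rot: [0.0, 0.111, 0.994, -0.0]
contact_force: [-4.3, 1.2, 1.4]
gripper_width: 0.25
grasp_force: 70.2
```

Run:
```python
from h import *
state();shaft(.125,.175)
```

```text
t 12.6 [ 0.5263 -0.0982  0.1907] [ 4.000e-04  1.113e-01  9.938e-01 -1.000e-04] F [-4.3  1.2  1.4] w 0.25
side 48 [ 0.5263 -0.0983] 0.135 min z 0.1252
side 49 [ 0.5263 -0.0982] 0.155 min z 0.1453
side 21 [ 0.5263 -0.0978] 0.17 min z 0.1652
side upper_bushing [ 0.5263 -0.0972  0.1185] 0.58
side lower_bushing [ 0.5241 -0.0963  0.0647] 0.58
side rod_foot [ 0.52   -0.1     0.0577] 0.73
side rod_grip [ 0.5244 -0.0978  0.1943] 0.76
side twin_head [ 0.5768 -0.2491  0.1638] 0.66
side twin_head [ 0.5218 -0.0999  0.0593] 0.64
scene 30 [ 0.5257 -0.097 ] 0.134 min z 0.1257
scene 30 [ 0.5241 -0.0967] 0.156 min z 0.1451
scene 14 [ 0.5241 -0.0961] 0.17 min z 0.1653
scene lower_bushing [ 0.5255 -0.0998  0.063 ] 0.63
scene rod_foot [ 0.524  -0.0984  0.0564] 0.7
scene rod_grip [ 0.522  -0.1013  0.2019] 0.58
scene twin_head [ 0.5733 -0.2513  0.1647] 0.58
```

Call:
{"op": "send_rows", "data": {
  "deltas": "0.0005 0 0.006 0; 0.0005 0 0.012 0; 0.0005 0 0.018 0; 0.0005 0 0.024 0; 0.0005 0 0.03 0"
}}

```text
t: 13.7
eef_pos: [0.5258, -0.0978, 0.1598]
tool_rot: [0.0, 0.111, 0.994, -0.0]
contact_force: [-3.4, 0.6, 0.6]
gripper_width: 0.244
grasp_force: 70.1
```

Call:
{"op": "send_rows", "data": {
  "deltas": "0 0 0.002 0; 0 0 0.004 0; 0 0 0.004 0; 0 0 0.004 0"
}}

```text
t: 14.1
eef_pos: [0.5256, -0.0978, 0.1562]
tool_rot: [0.0, 0.111, 0.994, -0.0]
contact_force: [-1.9, 0.6, -3.0]
gripper_width: 0.247
grasp_force: 69.7
```

Run:
```python
from h import *
state();shaft(.122,.14)
for c in ['side','scene']:
    p=bot.read_camera(c);cv2.imwrite(f'pics/h_{c}.png',p['img'][:,:,::-1]);C=cloud(p);t=bot.get_obs()['eef_pos']
    q=C[(C[...,2]<.06)&(C[...,2]>.012)&(np.hypot(C[...,0]-t[0],C[...,1]-t[1])<.016)];print(c,'below block',len(q),np.round(np.sort(q[:,2])[:8],4))
    q=C[(C[...,2]<.1)&(C[...,2]>.066)&(np.hypot(C[...,0]-t[0],C[...,1]-t[1])<.016)];print(c,'between',len(q),np.median(q,0) if len(q) else '')
A=cv2.resize(cv2.imread('pics/h_scene.png')[150:300,170:320],(400,400),interpolation=cv2.INTER_CUBIC)
B=cv2.resize(cv2.imread('pics/h_side.png')[190:340,190:340],(400,400),interpolation=cv2.INTER_CUBIC)
cv2.imwrite('pics/h.png',np.hstack([A,B]))
```

```text
t 14.1 [ 0.5256 -0.0978  0.1562] [ 1.000e-04  1.112e-01  9.938e-01 -1.000e-04] F [-1.9  0.6 -3. ] w 0.247
side 36 [ 0.5259 -0.098 ] 0.13 min z 0.122
side upper_bushing [ 0.5268 -0.097   0.1193] 0.9
side lower_bushing [ 0.5252 -0.0977  0.0634] 0.79
side rod_foot [ 0.5227 -0.0977  0.0259] 0.52
side rod_grip [ 0.5244 -0.097   0.1616] 0.43
side twin_head [ 0.5761 -0.2504  0.1661] 0.98
side twin_head [0.4715 0.1609 0.0772] 0.31
scene 39 [ 0.5246 -0.0963] 0.128 min z 0.1223
scene upper_bushing [ 0.525  -0.1002  0.1219] 0.93
scene lower_bushing [ 0.5221 -0.0969  0.0624] 0.94
scene rod_grip [ 0.5257 -0.0993  0.1668] 0.55
scene twin_head [ 0.5741 -0.2503  0.1671] 0.9
side below block 5 [0.0526 0.0541 0.0565 0.0591 0.0597]
side between 25 [ 0.52312554 -0.10234163  0.07117661]
scene below block 1 [0.0572]
scene between 23 [ 0.53039099 -0.09841066  0.06855799]
```

View pics/h.png

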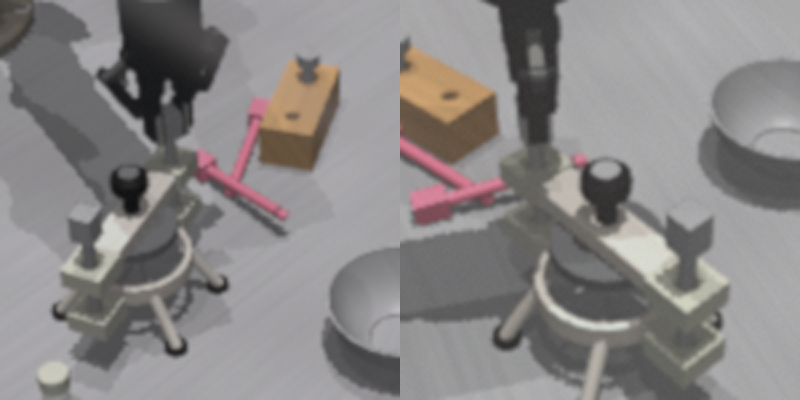

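The rod runs through both bushings. Checking the head height from the head-to-shaft step and the head top, compared with the twin's.

Run:
```python
from h import *
t=bot.get_obs()['eef_pos'];ty=np.array([.2213,.9752]);tx=np.array([-.9752,.2213])
for k in range(2):
  p=bot.read_camera('scene');C=cloud(p);d=C[...,:2]-t[:2];X=d@tx;Y=d@ty
  m=(abs(Y)<.009)&(abs(X)<.02)&(C[...,2]>.121)&(C[...,2]<.21)
  for a in np.arange(.122,.2,.004):
    s=m&(C[...,2]>=a)&(C[...,2]<a+.004)
    if s.sum(): print(round(a,3),s.sum(),'X',np.round(np.median(X[s])*1e3,1),'min/max',np.round([X[s].min()*1e3,X[s].max()*1e3],1))
  d=C[...,:2]-[.576,-.2505];tw=C[(np.abs(d).max(-1)<.009)&(C[...,2]>.17)];print('twin top',np.median(tw[:,2]),len(tw))
```

```text
0.122 10 X -2.6 min/max [-13.6   1.6]
0.126 7 X -1.6 min/max [-8.2  1.3]
0.13 4 X -0.7 min/max [-2.   0.1]
0.134 5 X -2.9 min/max [-3.8  1.4]
0.138 4 X -1.0 min/max [-4.6  0.7]
0.142 3 X -4.7 min/max [-6.9 -4.1]
0.146 1 X -7.1 min/max [-7.1 -7.1]
0.15 7 X -8.9 min/max [-10.2  -5.7]
0.154 7 X -8.4 min/max [-10.1  -7.7]
0.158 7 X -7.5 min/max [-9.8 -7. ]
0.162 6 X -8.3 min/max [-11.   -5.5]
0.166 7 X -9.1 min/max [-11.9  -6.5]
0.17 11 X -8.3 min/max [-12.   -6.3]
0.174 15 X -5.9 min/max [-9.1  7.7]
0.178 14 X 4.1 min/max [-8.9 12.5]
0.182 3 X -4.5 min/max [-6.6 -4.4]
twin top 0.17997358167919553 43
0.122 7 X -4.5 min/max [-19.4  18.8]
0.126 10 X -2.6 min/max [-6.4  2.9]
0.13 6 X -2.0 min/max [-3.8 -1.1]
0.134 2 X 0.7 min/max [-0.1  1.5]
0.138 6 X -2.0 min/max [-6.8  0.9]
0.142 3 X -1.9 min/max [-8.  -1.8]
0.146 2 X -5.9 min/max [-6.4 -5.4]
0.15 5 X -8.0 min/max [-10.1  -7.8]
0.154 7 X -8.8 min/max [-10.3  -7.5]
0.158 11 X -8.3 min/max [-10.   -4.5]
0.162 8 X -6.3 min/max [-10.9  -4.5]
0.166 6 X -8.3 min/max [-9.4 -6.6]
0.17 7 X -7.3 min/max [-10.5  -6.7]
0.174 15 X -7.2 min/max [-11.2  12.6]
0.178 21 X 1.0 min/max [-11.8   9.3]
twin top 0.17896878834453378 49
```

The step is at about 0.149 m and the head top at about 0.179–0.180 m; the twin's top reads 0.179–0.180 m, so they are level. Handing in while still holding.

Run:
```python
from h import *
state();print(bot.hand_in())
```

```text
t 14.9 [ 0.5256 -0.0978  0.1563] [1.000e-04 1.113e-01 9.938e-01 0.000e+00] F [-0.7  0.2 -4.2] w 0.243
the job is handed in; nothing more can be done
None
```

The job is handed in at 14.9 s: the rod is through both bushings and still gripped, its head level with the twin's to about 1 mm by the depth camera. The foot works out at about 25 mm above the bench; I did not see it directly. The two pink look-alike rods fell over during my first move, with the gripper well above them, and I left them lying.

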